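# Slide the rail spotlight round the bend to the key dish

## Task

The battery spotlight hangs on the bent rail over the hall shelf. Take it by the fin on its top and slide it along the rail, turning it with the bend, until it hangs directly over the middle of the round ceramic key dish; the wooden coin tray also stands under the rail, and is not the one. Then let go and leave it hanging still, with the dish and the tray left where they stand.

Things in the scene. Friction and masses are not known exactly. Their poses are not given: they have to be found in the camera images.
- spot: Spotlight threaded on the rail: black sleeve 30 mm long, 30 outer diameter, bore 22 (6 of play on the rod); on top a black fin 30 long, 12 thick, clear from 15 to 60 above the origin; below, an aluminium can of 40 diameter down to 80 under the origin. Origin: bore centre. x along the bore, towards the bend at the start; y across the fin; z up. 0.14-0.28 kg, bottom-heavy; stays where left.
- rail: Fixed bent steel rod, 10 mm diameter, axis level 150 above the shelf, a leg at each end. Origin on the shelf under the start of the bend. In its frame (mm, z up): first straight from (-130,0) to (0,0), where the spotlight starts (origin 144 up); quarter bend, radius 130, centre (0,130), to (130,130); second straight to (130,250). Legs at (-130,0) and (130,250).
- key_dish: Round glazed ceramic dish with two keys in it, 96 mm in diameter, 22 mm high, loose on the shelf, under the rail's bend or its second straight (centre within 10 mm of the rod seen from above). Origin: centre of its underside.
- coin_tray: Square wooden tray with a few coins, 75 x 75 mm, 20 mm high, loose, under the other of those two places of the rail. Origin: centre of its underside. To be left alone.
There are look-alikes about, which are no part of the job. Leave any yellow look-alike of the key_dish alone.

How it is judged:
By the outcome, as a careful person would: the job done as asked, in the order asked, and still so for the second after the job is handed in, with the robot touching nothing.
It also fails if it takes over 45 s, if anything falls off the work surface, if the arm or the gripper's body presses on something with over 40 N, if the wrist force passes 120 N, or if a joint passes its speed limit or range.

## Robot

A 7-joint arm with a two-finger parallel gripper is mounted at the origin on the work surface. World frame = base frame: x ahead of the robot, y to its left, z up, the work surface at z = 0. Lengths are in m, angles in degrees, forces in N, time in s.
With the tool pointing down it reaches from about 0.425 to 0.95 m from the base axis. Payload 4.7 kg.
Tool frame: the origin (TCP) lies where the fingers leave the gripper's body, on its centre line; the fingertips stand ctrl.tcp_to_tips ahead of it and the grasp point (between the pads) lies 54 mm ahead of it (ctrl.tcp_to_tips is the distance from the TCP to the fingertips, in m); z points along the fingers, y is the line along which they close (so a half turn about z gives the same grasp; the last joint's range is limited). The gripper opens to 85 mm and grips with 20 to 120 N. Pads are 22 mm wide; open, the fingers measure 114 mm over their backs; the gripper's body (76 mm by 85 mm) begins 54 mm behind the grasp point. The pads swing forward as they close: fully open they stand 13 mm farther back than shut.
Start: joints at [72.141, 26.849, -2.785, 87.806, 1.381, 65.374, -4.715], TCP at [0.188, -0.648, 0.304] pointing down, gripper open.
Joint ranges: [-148.3, 148.3], [-19.14, 114.17], [-79.39, 73.82], [5.75, 140.21], [-59.74, 239.74], [12.07, 113.84], [-152.46, 152.46]. Speed limits (degrees/s): [147.25, 147.25, 180, 180, 180, 180, 180].

## Interface

Orientations are given as [roll, pitch, yaw] about the fixed x, y, z axes, in that order (R = Rz(yaw) Ry(pitch) Rx(roll)).
In Python, from plant import ctrl, vision, order, finder gives the robot as it stands.
- The arm moves only by the tool apply_moves, never from a script. Its argument "steps" is one flat list of numbers, 5 for each row, row after row: the shift along the tool's x, y, z in mm, then the turn about the tool's z in rad, then the closure, from 0 (fully open) to 1 (shut). A call has 1 to 8 rows; each row is the pose to reach, as a shift and turn from the pose commanded when the call began, along the tool's axes at that moment; what a row does not reach only later rows make up. A row lasts 1/8 s, in which the tool goes at most 62.5 mm and 10.7 degrees, less where a joint would pass 70% of its speed; a pose out of reach is approached as far as the arm can. A call with a gripper value outside its range is refused whole. The fingers move at their own pace and stop on an object; the grip force is fixed at half the most. Time passes only in rows, so rows that repeat a pose let the fingers close. It gives the time, the measured TCP pose, the force, the opening and the grip force at its end, in the units of the state.
- ctrl.get_state(): the state, without advancing time (a new reading comes with each control period).
- vision.camera(name): name is "side" or "top" or "wrist"; returns the picture (480x640x3 uint8, red, green, blue); there is no depth.
- vision.calibration(name): a dict with "K" (3x3 intrinsics, pixels), "rvec" (rotation vector, rad) and "tvec" (3), from world to camera coordinates, as OpenCV has them. Camera axes: x right, y down, z forward; pixel columns grow to the right and rows downward; lengths in m; the calibration is good to about 2 mm. A picture is of the moment at which its call begins: read the wrist's pose just before it. calibration takes no time and is no camera call; for the wrist camera it gives the pose at the moment of the call.
- order.hand_in(): hands the job in; it is judged then, once.
Trained networks look in the newest picture that a camera, given by its name, has taken for a name from the list of things; names that differ only in an ending like _2 or _b are one class to them, and where a whole thing is asked for, a point or a joint stands for the part that bears it (a point fixed in the world has none). Each returns a list of dicts, best first, with "conf" (0 to 1); they miss things now and then, are a little off and sometimes report something else, mostly with a low value. They report only what shows in the picture. A call takes as long as a camera call. They do not tell look-alikes from the thing itself.
- finder.outline_of(camera, target): "pixels" (480x640 bool, what is visible of it) and "bbox" ([left, top, right, bottom] in pixels, round what is visible of it).
The state is a dict: "time": time; "q": joint angles; "qd": joint speeds; "joint_efforts": joint torques, N m; "ee_pos": TCP position; "eef_rot": TCP orientation; "wrist_force": force on the tool from outside, world axes, zero at the start; "moment": the same for the moment, N m; "width": finger opening in m; "gripper_force": force on a finger pad.
Only numpy, scipy, OpenCV 4.12 (cv2) and the standard library are available. Lean on these libraries where they do the work, as an engineer would, in place of code of your own. Each camera call takes 0.05 s, during which the arm holds its last target. There are 200 camera calls.

## Working session

There is one attempt and no reset: what is moved stays moved. The work goes in short steps, Python scripts to look and compute and a tool call to move; the robot and the scene stay as the last step left them, time stands still between calls to the robot, and variables do not carry over. Pictures are saved under pics/ and viewed, at most 10 in all, crops included, and the job is handed in when it is done.

Besides the shell and the picture viewer there is one more tool, called after ">>>" in YAML: its name, and indented under it one key for each argument. apply_moves: Moves the arm, as the interface text tells. Its arguments: {"type":"object","properties":{"steps":{"type":"array","items":{"type":"number"}}},"required":["steps"]}

```bash
ls; mkdir -p pics; python3 - <<'E'
from plant import ctrl, vision, finder
import cv2, numpy as np
print(ctrl.get_state(), ctrl.tcp_to_tips)
ims=[]
for c in ("top","side"):
    im=vision.camera(c); cv2.imwrite(f"pics/{c}0.png",im[:,:,::-1])
    k=vision.calibration(c); print(c,k)
    for t in("spot","rail","key_dish","coin_tray"):
        for d in finder.outline_of(c,t):
            ys,xs=np.nonzero(d["pixels"]); print(c,t,d["conf"],d["bbox"],xs.mean(),ys.mean(),len(xs))
E
```

```text
pics
{'time': 0.0, 'q': array([72.14147789, 26.89818771, -2.78392631, 87.87595366,  1.38019648,
       65.37378281, -4.71299379]), 'qd': array([-0.01212649,  0.04450171,  0.06347372,  0.00840139,  0.06548226,
       -0.04252022,  0.03065896]), 'joint_efforts': array([-5.32035465e-04, -5.10296953e+01, -4.65310249e-02, -2.37704659e+01,
        1.07974035e-02,  7.59873743e-03, -2.27090095e-05]), 'ee_pos': array([ 0.18823654, -0.64775081,  0.30283439]), 'eef_rot': array([-1.79885668e+02,  3.82526148e-03,  1.62063937e+01]), 'wrist_force': array([ 0.30277518, -0.04501223,  0.70074036]), 'moment': array([-0.01117006,  0.00897365,  0.04524656]), 'gripper_force': 0.0, 'width': 0.08509709579061371} 0.0726
top {'K': array([[477.3970486 ,   0.        , 317.49170489],
       [  0.        , 477.3970486 , 241.25985556],
       [  0.        ,   0.        ,   1.        ]]), 'rvec': array([ 2.0708273 , -2.11588886,  0.25625063]), 'tvec': array([0.00221617, 0.51345486, 0.68509159])}
top rail 0.8 [215.3, 147.7, 480.2, 291.4] 347.5755813953488 217.20872093023254 3440
top key_dish 0.79 [406.8, 337.5, 466.
[... 341 characters left out ...]
27.46917917,   0.        , 321.15384202],
       [  0.        , 527.46917917, 232.59796742],
       [  0.        ,   0.        ,   1.        ]]), 'rvec': array([ 0.97147318, -2.37373335,  1.13155095]), 'tvec': array([0.33087742, 0.31911731, 0.69066819])}
side spot 0.77 [364.0, 149.2, 390.8, 222.3] 378.87857142857143 185.88650793650794 1260
side key_dish 0.78 [309.8, 324.3, 372.2, 371.6] 341.79170305676854 347.6755458515284 2290
side key_dish 0.75 [266.3, 220.3, 316.0, 254.9] 289.86809563066777 236.87304204451772 1213
side key_dish 0.58 [427.7, 258.9, 479.9, 296.8] 452.8949631449631 278.9563882063882 1628
side coin_tray 0.59 [228.2, 267.9, 281.6, 313.6] 256.0478997789241 288.346352247605 1357
```

View pics/top0.png

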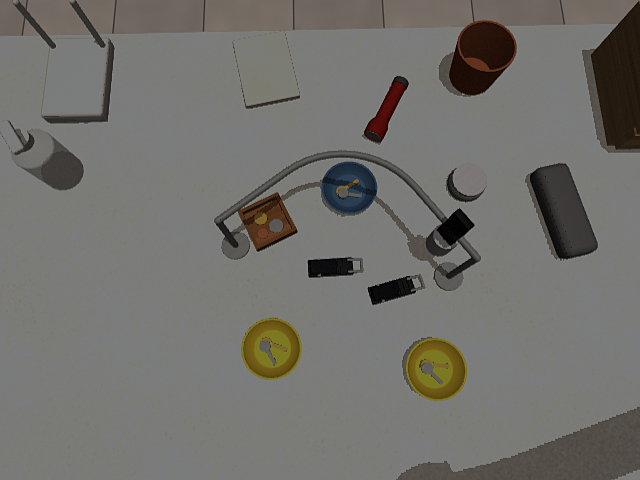

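View pics/side0.png

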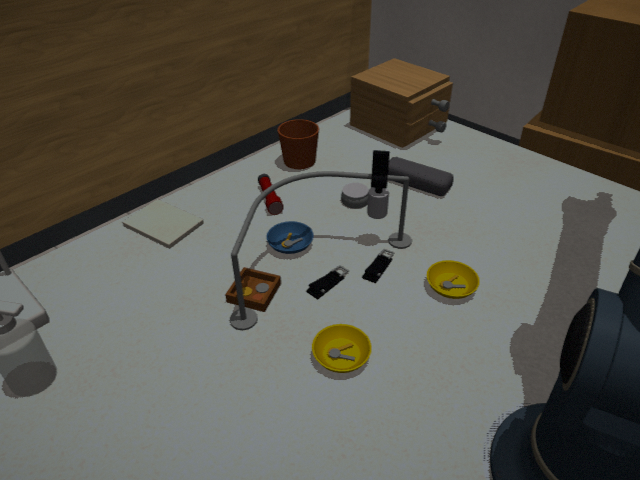

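The candidates for key_dish are blue at top (349,187), yellow at (271,349) and yellow at (436,369). Only the blue one lies under the rail and isn't yellow, so it is the target. The tray at (267,221) is under the second straight. The spot is at about (450,228), near the right leg. Next I'll fit the rail, dish and spot poses.

```bash
cat > h.py <<'E'
import numpy as np, cv2
from plant import ctrl, vision, finder
from scipy.optimize import least_squares
from scipy.spatial import cKDTree
CAL={c:vision.calibration(c) for c in("top","side")}
def proj(P,k):
    k=CAL[k] if isinstance(k,str) else k
    return cv2.projectPoints(np.float64(P).reshape(-1,3),k["rvec"],k["tvec"],k["K"],None)[0].reshape(-1,2)
a=np.linspace(0,np.pi/2,80)
CURVE=np.vstack([np.c_[np.linspace(-.13,0,50),np.zeros(50)],np.c_[.13*np.sin(a),.13-.13*np.cos(a)],np.c_[np.full(50,.13),np.linspace(.13,.25,50)]])
def w(p,xy,z):
    c,s=np.cos(p[2]),np.sin(p[2]); xy=np.atleast_2d(xy)
    return np.c_[xy@np.array([[c,s],[-s,c]])+p[:2],np.full(len(xy),z) if np.isscalar(z) else z]
def inv(p,xy):
    c,s=np.cos(p[2]),np.sin(p[2]); return (np.atleast_2d(xy)-p[:2])@np.array([[c,-s],[s,c]])
def ray(c,uv,z):
    k=CAL[c] if isinstance(c,str) else c; R=cv2.Rodrigues(k["rvec"])[0]; o=-R.T@np.ravel(k["tvec"])
    d=R.T@np.linalg.inv(k["K"])@[uv[0],uv[1],1]; return o+d*(z-o[2])/d[2]
E
python3 - <<'E'
from h import *
im=vision.camera("top"); r=finder.outline_of("top","rail")[0]; ys,xs=np.nonzero(r["pixels"]); M=np.c_[xs,ys][::4]
legs=[(-.13,0),(.13,.25)]; lz=np.linspace(0,.15,40)
def model(p): return np.vstack([proj(w(p,CURVE,.15),"top")]+[proj(w(p,np.repeat([l],40,0),lz),"top") for l in legs])
feet={"top":[(449,277),(236,245)],"side":[(400,241),(244,320)]}
def res(p):
    f=np.concatenate([(proj(w(p,legs,0.003),c)-feet[c]).ravel() for c in feet])
    d,_=cKDTree(model(p)).query(M)
    return np.r_[f,.15*np.minimum(d,15)]
A=[ray("top",u,0)[:2] for u in feet["top"]]; v=A[1]-A[0]
yaw=np.arctan2(v[1],v[0])-np.arctan2(.25,.26)
p0=np.r_[0,0,yaw]; p0[:2]=A[0]-w(p0,legs[0],0)[0,:2]
s=least_squares(res,p0,loss="soft_l1"); p=s.x
print("rail",p,np.degrees(p[2]),"feet res",res(p)[:8].round(1),"mask mean d",np.mean(res(p)[8:])/.15)
np.save("rail.npy",p)
# top-view overlay
ov=im[:,:,::-1].copy()
for u in proj(w(p,CURVE,.15),"top"): cv2.circle(ov,tuple(int(round(x)) for x in u),1,(0,0,255),-1)
vs=vision.camera("side"); os_=vs[:,:,::-1].copy()
for u in proj(w(p,CURVE,.15),"side"): cv2.circle(os_,tuple(int(round(x)) for x in u),1,(0,0,255),-1)
th=np.linspace(0,2*np.pi,90)
def rim(c,cam): 
    q=proj(np.c_[c[0]+.048*np.cos(th),c[1]+.048*np.sin(th),np.full(90,.022)],cam); return np.r_[q.min(0),q.max(0)]
bt=[324.6,160.3,373.9+1,214.8+1]; 
bs=[266.3,220.3,317,255.9]
for n,f in (("top",lambda c:rim(c,"top")-bt),("side",lambda c:(rim(c,"side")-bs)[:3]),("both",lambda c:np.r_[rim(c,"top")-bt,(rim(c,"side")-bs)[:3]])):
    d=least_squares(f,ray("top",(349,187),.02)[:2]); print("dish",n,d.x,inv(p,d.x),d.fun.round(1))
np.save("dish.npy",d.x)
# spot: side bbox
sb=[364,149.2,391.8,222.3]
for t in np.arange(-.12,0,.01):
    q=proj(w(p,[[t,0]],.204),"side")[0]; q2=proj(w(p,[[t,0]],.064),"side")[0]; qt=proj(w(p,[[t,0]],.204),"top")[0]; print(t.round(2),q.round(),q2.round(),qt.round())
cv2.imwrite("pics/ov.png",np.hstack([cv2.resize(ov[130:300,200:500],None,fx=1.33,fy=1.33),cv2.resize(os_[130:340,200:430],(399,226))[:226]]) if 0 else np.vstack([cv2.resize(ov[140:290,200:500],(600,300)),cv2.resize(os_[140:290,200:500],(600,300))]))
E
```

```text
rail [ 0.56714429 -0.14832154  0.63303375] 36.27016206040763 feet res [-0.7 -0.1 -0.8  0.3  0.8 -1.6 -0.1 -2.1] mask mean d 3.6906584273754213
dish top [ 0.61604009 -0.06583089] [[0.0882225  0.03758054]] [-3.1  1.1  3.1 -1.1]
dish side [ 0.61331821 -0.06530978] [[0.0863363  0.03961092]] [ 1.3  0.2 -1.3]
dish both [ 0.61538895 -0.06608464] [[0.08754741 0.03776116]] [-2.9  1.4  3.3 -0.7  0.9 -0.4 -1.7]
-0.12 [405. 152.] [398. 215.] [485. 244.]
-0.11 [399. 152.] [393. 214.] [480. 238.]
-0.1 [393. 151.] [388. 214.] [475. 232.]
-0.09 [388. 151.] [383. 214.] [469. 226.]
-0.08 [382. 151.] [378. 213.] [464. 220.]
-0.07 [377. 150.] [373. 213.] [459. 214.]
-0.06 [371. 150.] [368. 212.] [454. 208.]
-0.05 [366. 150.] [363. 212.] [449. 202.]
-0.04 [360. 149.] [357. 212.] [443. 196.]
-0.03 [355. 149.] [352. 211.] [438. 190.]
-0.02 [349. 149.] [347. 211.] [433. 185.]
-0.01 [344. 148.] [342. 210.] [428. 179.]
```

View pics/ov.png

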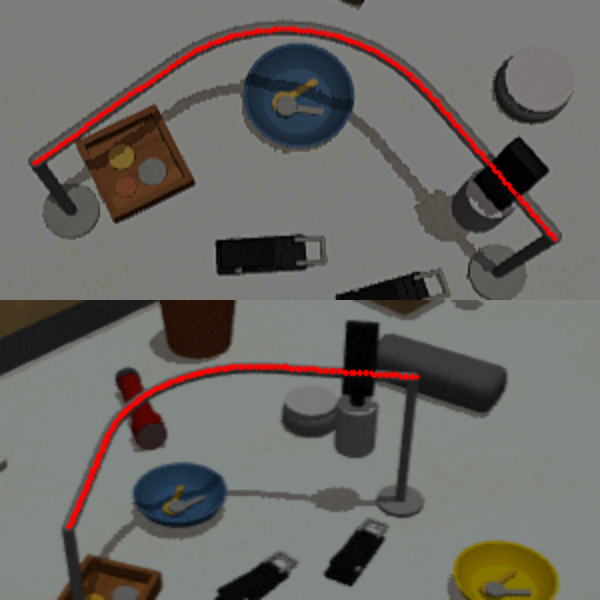

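The overlay fits the rail in both views. The blue dish sits under the bend, centred at about 43.6° of arc, and the spot is at t≈-0.077. I'm refining both by colour and working out the first move.

```bash
cat >> h.py <<'E'
from scipy.spatial.transform import Rotation as Ro
def shift(pos,yaw):
    s=ctrl.get_state(); R=Ro.from_euler("xyz",s["eef_rot"],degrees=True).as_matrix()
    return (R.T@(np.array(pos)-s["ee_pos"])*1000).round(1), np.round(-np.radians((yaw-s["eef_rot"][2]+180)%360-180),4)
E
python3 - <<'E'
from h import *
p=np.load("rail.npy")
im=cv2.imread("pics/top0.png"); hsv=cv2.cvtColor(im,cv2.COLOR_BGR2HSV)
m=cv2.inRange(hsv,(95,110,30),(125,255,255)); m[:150]=0;m[225:]=0;m[:,:310]=0;m[:,390:]=0
hull=cv2.convexHull(cv2.findNonZero(m))[:,0]; (c,ax,an)=cv2.fitEllipse(hull); print("ellipse",c,ax,ray("top",c,.022),inv(p,ray("top",c,.022)[:2]))
im=cv2.imread("pics/side0.png"); hsv=cv2.cvtColor(im,cv2.COLOR_BGR2HSV)
m=cv2.inRange(hsv,(95,110,30),(125,255,255)); m[:200]=0;m[260:]=0;m[:,:250]=0;m[:,340:]=0
x,y,ww,hh=cv2.boundingRect(m); print("side",x,y,ww,hh)
sp=w(p,[[-.077,0]],.144)[0]; print(sp, shift([sp[0],sp[1],.300],np.degrees(p[2])))
E
```

```text
ellipse (348.8955078125, 187.18406677246094) (51.37904357910156, 54.81771469116211) [ 0.61691948 -0.06442602  0.022     ] [[0.0897626  0.03819295]]
side 267 222 46 31
[ 0.50506408 -0.19387423  0.144     ] (array([ 430.9, -347.9,    3.9]), np.float64(-0.3503))
```

>>> apply_moves:
  steps: [40,-33,0,-0.03,0,94,-76,0,-0.08,0,148,-120,0,-0.12,0,202,-163,0,-0.17,0,256,-207,0,-0.21,0,310,-250,0,-0.26,0,364,-294,0,-0.3,0,400,-323,0,-0.35,0]

```text
time: 1.65
ee_pos: [0.4691, -0.2451, 0.3044]
eef_rot: [179.9, -0.0, 36.3]
wrist_force: [0.3, -0.9, 0.1]
width: 0.0855
gripper_force: 0.0
```

```bash
python3 - <<'E'
from h import *
p=np.load("rail.npy"); sp=w(p,[[-.077,0]],.144)[0]
s=ctrl.get_state(); print(s["time"],s["ee_pos"],s["eef_rot"]); print(shift([*sp[:2],.300],np.degrees(p[2])))
K=vision.calibration("wrist"); im=vision.camera("wrist"); o=im[:,:,::-1].copy()
for d in finder.outline_of("wrist","spot"): print(d["conf"],d["bbox"])
for t in CURVE: 
    q=proj(w(p,[t],.15),K)[0]
    if abs(q).max()<2000: cv2.circle(o,tuple(int(x) for x in q),2,(0,0,255),-1)
fin=np.array([[i,j] for i,j in((-.015,-.006),(.015,-.006),(.015,.006),(-.015,.006))])+[-.077,0]
print("finbox",proj(w(p,fin,.204),K).round())
cv2.polylines(o,[np.int32(proj(w(p,fin,.204),K))],True,(0,255,0),1)
cv2.imwrite("pics/w1.png",o)
E
```

```text
1.65 [ 0.46913489 -0.24510334  0.30439007] [ 1.79928082e+02 -1.74298945e-02  3.63284440e+01]
(array([ 59.3, -20. ,   4.4]), np.float64(0.001))
0.93 [258.7, 115.6, 323.3, 198.3]
finbox [[287. 193.]
 [285. 120.]
 [256. 120.]
 [259. 193.]]
```

View pics/w1.png

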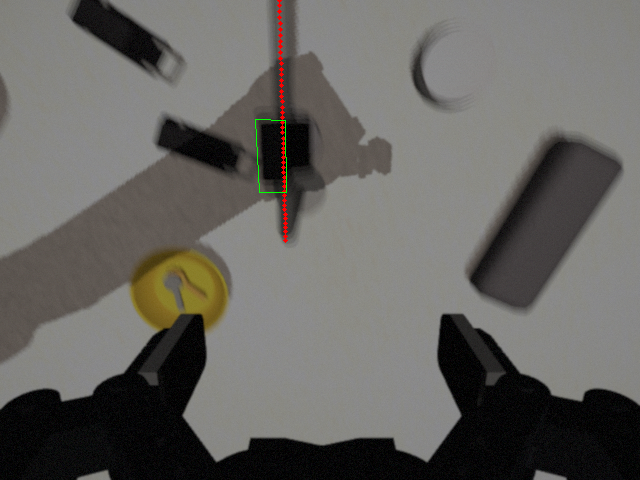

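The fin shows at about (262–290, 122–180), with its right side face also visible. It agrees with the prediction, but the picture is motion-blurred. I'll finish the hover and look again once the arm has settled.

>>> apply_moves:
  steps: [20,-7,0,0,0,40,-14,0,0,0,40,-14,0,0,0,40,-14,0,0,0]

```text
time: 2.25
ee_pos: [0.4916, -0.2129, 0.3039]
eef_rot: [180.0, 0.0, 36.2]
wrist_force: [-0.3, 0.5, 0.1]
width: 0.0853
gripper_force: 0.0
```

```bash
cat > look.py <<'E'
from h import *
import sys
p=np.load("rail.npy"); t=float(sys.argv[1]); sp=w(p,[[t,0]],.144)[0]
s=ctrl.get_state(); print(s["time"],s["ee_pos"],s["eef_rot"]); print(shift([*sp[:2],.300],np.degrees(p[2])))
K=vision.calibration("wrist"); im=vision.camera("wrist"); o=im[:,:,::-1].copy()
for d in finder.outline_of("wrist","spot"): print(d["conf"],d["bbox"])
q=proj(w(p,CURVE,.15),K)
for x in q[abs(q).max(1)<2000]: cv2.circle(o,tuple(int(i) for i in x),1,(0,0,255),-1)
fin=np.array([[i,j] for i,j in((-.015,-.006),(.015,-.006),(.015,.006),(-.015,.006))])+[t,0]
for z,c in((.204,(0,255,0)),(.16,(255,255,0))): cv2.polylines(o,[np.int32(proj(w(p,fin,z),K))],True,c,1)
cv2.imwrite(sys.argv[2],cv2.convertScaleAbs(o,alpha=2)[:330])
E
python3 look.py -0.077 pics/w2.png
```

```text
2.25 [ 0.49155435 -0.2129274   0.30390011] [1.79979578e+02 4.71104329e-02 3.61815090e+01]
(array([22.2, -7.4,  3.9]), np.float64(-0.0015))
0.91 [281.7, 165.4, 341.2, 276.0]
```

View pics/w2.png

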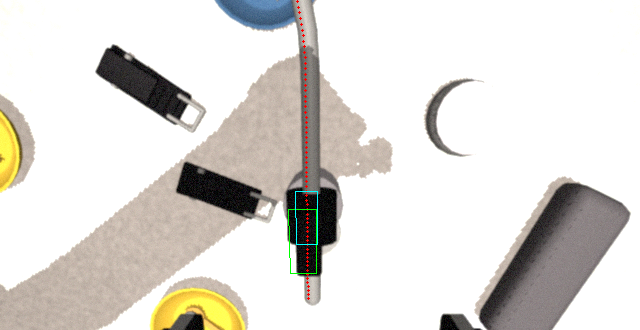

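With the arm settled, the rail centre is about 4 px (2 mm) right of the red line and the fin spans about (297–320, 212–274). The position along the rail is right; I'll take half of the lateral offset. Descend and grip.

>>> apply_moves:
  steps: [12,-4,0,0,0,22,-6.4,0,0,0,22,-6.4,20,0,0,22,-6.4,40,0,0.2,22,-6.4,55,0,0.4,22,-6.4,60,0,0.5,22,-6.4,60,0,0.5,22,-6.4,60,0,0.5]

```text
time: 3.35
ee_pos: [0.5066, -0.1937, 0.2446]
eef_rot: [179.9, -0.0, 36.3]
wrist_force: [-0.8, -1.0, 0.9]
width: 0.0428
gripper_force: 0.0
```

>>> apply_moves:
  steps: [0,0,0,0,0.7,0,0,0,0,0.8,0,0,0,0,0.9,0,0,0,0,1,0,0,0,0,1,0,0,0,0,1]

```text
time: 4.1
ee_pos: [0.5064, -0.1939, 0.2444]
eef_rot: [179.9, -0.0, 36.3]
wrist_force: [0.6, -0.8, 3.5]
width: 0.0112
gripper_force: 60.7
```

```bash
python3 look.py -0.077 pics/w3.png; python3 - <<'E'
from h import *
o=[]
for c,(x,y) in(("top",(370,160)),("side",(310,110))):
    im=vision.camera(c)[:,:,::-1]; o.append(cv2.resize(im[y:y+130,x:x+130],(400,400)))
cv2.imwrite("pics/g.png",cv2.convertScaleAbs(np.hstack(o),alpha=2))
E
```

```text
4.1 [ 0.5064428  -0.19388743  0.24435993] [ 1.79934329e+02 -2.46751890e-02  3.62501765e+01]
(array([ -1.1,  -0.8, -55.6]), np.float64(-0.0003))
0.87 [285.8, 217.2, 359.1, 406.5]
```

View pics/g.png

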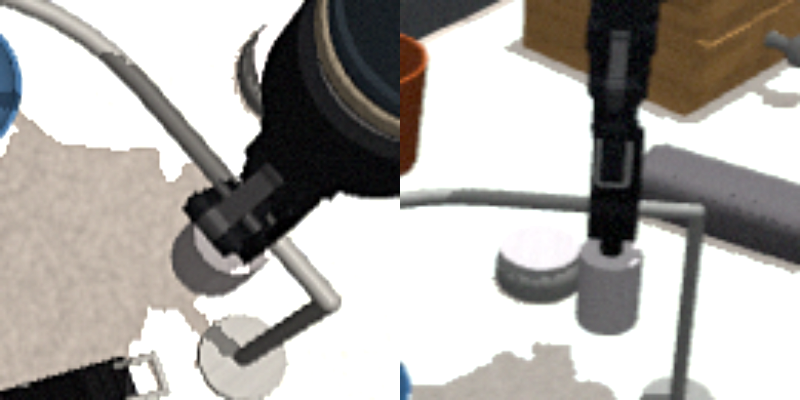

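Gripped: opening 11 mm, 61 N, low wrist force. I'll lift 3 mm to unload the bore, then slide along the first straight.

>>> apply_moves:
  steps: [0,0,-3,0,1,8,0,-3,0,1,18,0,-3,0,1,29,0,-3,0,1,40,0,-3,0,1,51,0,-3,0,1,62,0,-3,0,1,70,0,-3,0,1]

```text
time: 5.3
ee_pos: [0.5632, -0.1516, 0.2469]
eef_rot: [180.0, -0.0, 36.3]
wrist_force: [-0.2, -0.0, -2.6]
width: 0.0114
gripper_force: 59.8
```

```bash
cat > plan.py <<'E'
from h import *
import sys
p=np.load("rail.npy"); D=np.array([.616,-.0655]); d=inv(p,D)[0]; phi=np.arctan2(d[0],.13-d[1])
s=ctrl.get_state(); r=inv(p,s["ee_pos"][:2])[0]; print("F",s["wrist_force"],s["moment"],s["gripper_force"],"tcp rail",r,"yaw rel",s["eef_rot"][2]-np.degrees(p[2]),"z",s["ee_pos"][2],"phi",np.degrees(phi),"d r",np.hypot(d[0],.13-d[1]))
for a in np.radians(np.array([float(x) for x in sys.argv[1:]] or [np.degrees(phi)])):
    xy=w(p,[[.13*np.sin(a),.13-.13*np.cos(a)]],0)[0]
    print(np.degrees(a).round(1),*shift([*xy[:2],s["ee_pos"][2]],np.degrees(p[2]+a)))
E
python3 plan.py 0 4 9 14 18 22 26 30
```

```text
F [-0.17701323 -0.02584558 -2.55731205] [ 0.03712629 -0.01339852  0.0719369 ] 59.810224771499634 tcp rail [-0.00509697 -0.00033068] yaw rel 0.013499635132738774 z 0.24689817665116437 phi 43.81212147508849 d r 0.12767074711034215
0.0 [ 5.1 -0.3  0. ] 0.0002
4.0 [14.2 -0.6  0. ] -0.0696
9.0 [25.4 -1.9  0. ] -0.1568
14.0 [36.5 -4.2  0. ] -0.2441
18.0 [45.3 -6.7  0. ] -0.3139
22.0 [53.8 -9.8  0. ] -0.3837
26.0 [ 62.1 -13.5   0. ] -0.4535
30.0 [ 70.1 -17.7   0. ] -0.5234
```

Free sliding: wrist force -2.6 N in z, which is about the lamp's weight. Now I'll follow the bend.

>>> apply_moves:
  steps: [5,-0.3,0,0,1,14,-0.6,0,-0.07,1,25,-2,0,-0.157,1,36,-4,0,-0.244,1,45,-6.7,0,-0.314,1,54,-10,0,-0.384,1,62,-13.5,0,-0.454,1,62,-13.5,0,-0.454,1]

```text
time: 6.3
ee_pos: [0.6047, -0.1041, 0.2469]
eef_rot: [-180.0, -0.0, 62.3]
wrist_force: [0.9, -0.6, -2.0]
width: 0.011
gripper_force: 59.8
```

```bash
python3 plan.py 28 31 34 37 40 42 43.8
```

```text
F [ 0.93995346 -0.63483025 -1.9707746 ] [ 0.01801217  0.01583084 -0.00659322] 59.800055623054504 tcp rail [0.05647385 0.01342555] yaw rel 26.005671495000826 z 0.24688071134260306 phi 43.81212147508849 d r 0.12767074711034215
28.0 [4.9 0.4 0. ] -0.0348
31.0 [11.7 -0.   0. ] -0.0872
34.0 [18.4 -0.8  0. ] -0.1395
37.0 [25.1 -1.9  0. ] -0.1919
40.0 [31.8 -3.4  0. ] -0.2442
42.0 [36.2 -4.6  0. ] -0.2792
43.8 [40.1 -5.8  0. ] -0.3106
```

>>> apply_moves:
  steps: [5,0.4,0,-0.035,1,12,0,0,-0.087,1,18.4,-0.8,0,-0.14,1,25,-1.9,0,-0.192,1,32,-3.4,0,-0.244,1,36,-4.6,0,-0.279,1,40,-5.8,0,-0.31,1,40,-5.8,0,-0.31,1]

```text
time: 7.3
ee_pos: [0.6181, -0.0662, 0.247]
eef_rot: [180.0, -0.0, 80.1]
wrist_force: [-0.7, 0.3, -2.4]
width: 0.0112
gripper_force: 59.8
```

```bash
python3 plan.py 43.8; python3 - <<'E'
from h import *
p=np.load("rail.npy"); D=np.array([.616,-.0655]); d=inv(p,D)[0]; a=np.arctan2(d[0],.13-d[1]); S=w(p,[[.13*np.sin(a),.13-.13*np.cos(a)]],0)[0]
th=np.linspace(0,2*np.pi,60); o=[]
def ring(im,cam,c,r,z,col): cv2.polylines(im,[np.int32(proj(np.c_[c[0]+r*np.cos(th),c[1]+r*np.sin(th),np.full(60,z)],cam))],True,col,1)
for c,(x,y) in(("top",(284,122)),("side",(225,125)),):
    im=vision.camera(c)[:,:,::-1].copy(); 
    cv2.imwrite(f"pics/raw_{c}1.png",im)
    ring(im,c,D,.048,.022,(0,255,0)); ring(im,c,S,.02,.064,(0,0,255)); ring(im,c,S,.02,.12,(0,0,255))
    o.append(cv2.resize(im[y:y+135,x:x+135],(400,400)))
    for d_ in finder.outline_of(c,"spot"): print(c,d_["conf"],d_["bbox"])
print("pred side",proj([[*S[:2],.064],[*S[:2],.12]],"side"))
cv2.imwrite("pics/e.png",cv2.convertScaleAbs(np.hstack(o),alpha=1.7))
E
```

```text
F [-0.66799325  0.32191492 -2.40508602] [-0.00598018  0.00691454  0.01630173] 59.766197204589844 tcp rail [0.08967969 0.03606313] yaw rel 43.80836599544796 z 0.24695802027222485 phi 43.81212147508849 d r 0.12767074711034215
43.8 [0.3 0.1 0. ] 0.0001
top 0.79 [342.1, 147.7, 366.9, 187.8]
side 0.65 [276.5, 154.9, 300.1, 223.0]
pred side [[289.22077299 217.12720298]
 [287.8207601  193.41295121]]
```

View pics/e.png

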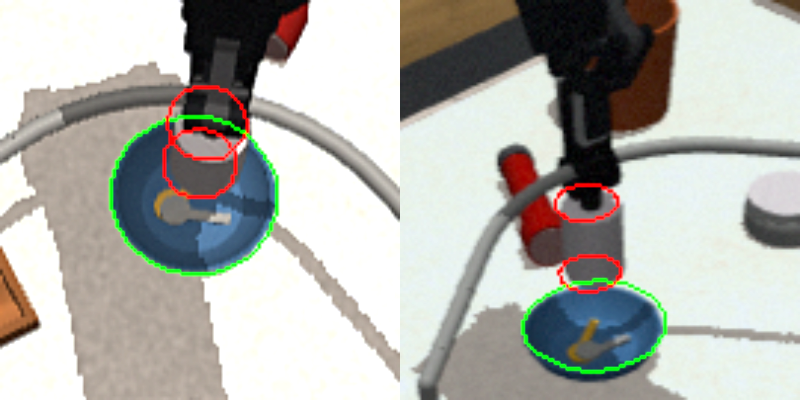

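The can hangs over the dish. In the top view it is about 1 px short along the rail, and it was also gripped about 1 mm behind the TCP. I'll advance 1.2 mm, lower the 3 mm, and release slowly.

>>> apply_moves:
  steps: [0.6,0,0,-0.005,1,1.2,0,0,-0.009,1,1.2,0,1,-0.009,1,1.2,0,2,-0.009,1,1.2,0,2.8,-0.009,1,1.2,0,2.8,-0.009,1]

```text
time: 8.25
ee_pos: [0.6183, -0.0654, 0.2444]
eef_rot: [180.0, 0.0, 80.5]
wrist_force: [-1.2, -0.2, 0.9]
width: 0.0107
gripper_force: 60.3
```

>>> apply_moves:
  steps: [0,0,0,0,0.8,0,0,0,0,0.7,0,0,0,0,0.6,0,0,0,0,0.5,0,0,0,0,0.5,0,0,0,0,0.5]

```text
time: 9.0
ee_pos: [0.6183, -0.0653, 0.2441]
eef_rot: [180.0, 0.0, 80.5]
wrist_force: [0.1, 0.4, 0.2]
width: 0.0422
gripper_force: 0.0
```

>>> apply_moves:
  steps: [0,0,-10,0,0.5,0,0,-25,0,0.5,0,0,-45,0,0.5,0,0,-70,0,0.5,-20,0,-90,0,0.5,-50,0,-100,0,0.5,-90,0,-100,0,0.5,-120,0,-100,0,0.5]

```text
time: 10.0
ee_pos: [0.5984, -0.1856, 0.3461]
eef_rot: [179.9, 0.1, 80.5]
wrist_force: [-0.0, 0.0, 0.2]
width: 0.0428
gripper_force: 0.0
```

>>> apply_moves:
  steps: [-30,0,0,0,0.5,-60,0,0,0,0.5,-60,0,0,0,0.5,-60,0,0,0,0.5,-60,0,0,0,0.5,-60,0,0,0,0.5]

```text
time: 10.75
ee_pos: [0.589, -0.2417, 0.3444]
eef_rot: [180.0, -0.0, 80.7]
wrist_force: [0.5, -0.2, -0.1]
width: 0.0427
gripper_force: 0.0
```

```bash
python3 - <<'E'
from h import *
p=np.load("rail.npy"); D=np.array([.616,-.0655]); d=inv(p,D)[0]; a=np.arctan2(d[0],.13-d[1]); S=w(p,[[.13*np.sin(a),.13-.13*np.cos(a)]],0)[0]
print(ctrl.get_state()["time"],ctrl.get_state()["ee_pos"])
th=np.linspace(0,2*np.pi,60); o=[]
def ring(im,cam,c,r,z,col): cv2.polylines(im,[np.int32(proj(np.c_[c[0]+r*np.cos(th),c[1]+r*np.sin(th),np.full(60,z)],cam))],True,col,1)
for c,(x,y) in(("top",(284,122)),("side",(225,125)),):
    im=vision.camera(c)[:,:,::-1].copy(); cv2.imwrite(f"pics/raw_{c}2.png",im)
    for t_ in("spot","key_dish","coin_tray"):
        for d_ in finder.outline_of(c,t_): print(c,t_,d_["conf"],d_["bbox"])
    ring(im,c,D,.048,.022,(0,255,0)); ring(im,c,S,.02,.064,(0,0,255)); ring(im,c,S,.006,.204,(0,0,255))
    o.append(cv2.resize(im[y:y+135,x:x+135],(400,400)))
cv2.imwrite("pics/f.png",cv2.convertScaleAbs(np.hstack(o),alpha=1.7))
E
```

```text
10.75 [ 0.58904399 -0.24171671  0.3443988 ]
top spot 0.98 [342.0, 135.1, 370.8, 189.4]
top key_dish 0.78 [408.3, 336.5, 468.6, 402.8]
top key_dish 0.75 [325.8, 164.3, 377.1, 214.4]
top key_dish 0.75 [241.0, 318.5, 300.6, 381.3]
top coin_tray 0.62 [239.2, 193.0, 297.3, 251.0]
side key_dish 0.97 [428.0, 260.7, 478.0, 298.0]
side key_dish 0.89 [263.2, 220.7, 314.2, 253.4]
side key_dish 0.87 [312.0, 324.7, 371.9, 372.0]
side coin_tray 0.91 [225.4, 267.6, 281.9, 311.9]
```

View pics/f.png

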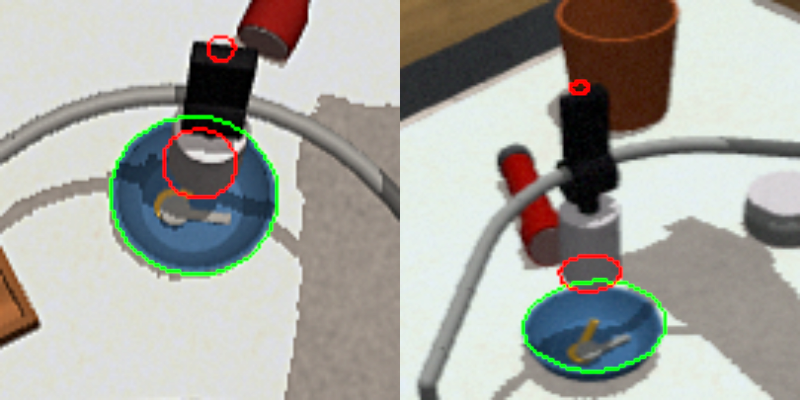

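The spotlight hangs free and upright over the blue dish: the can is within about 1 px of the predicted ring in both views. The dish and tray outlines are unchanged, and the gripper is well clear. Handing in.

```bash
python3 -c "
from plant import order; print(order.hand_in())"
```

```text
the job is handed in; nothing more can be done
None
```

The spotlight now hangs released over the middle of the blue key dish, by camera within about 2 mm; the dish and tray have not visibly moved, and the job was handed in at about 11 s.

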